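# Slide the tall vase into the drying stall

### The arm

A 6-joint arm with a two-finger parallel gripper is mounted at the origin on the work surface. World frame = base frame: x ahead of the robot, y to its left, z up, the work surface at z = 0. Lengths are in m, angles in degrees, forces in N, time in s.
With the tool pointing down it reaches from about 0.15 to 0.775 m from the base axis. Payload 6.1 kg.
Tool frame: the origin (TCP) lies midway between the tips of the shut fingers; the grasp point (between the pads) lies 19 mm behind it; z points along the fingers, y is the line along which they close (so a half turn about z gives the same grasp; the last joint's range is limited). The gripper opens to 85 mm and grips with 20 to 120 N. Pads are 22 mm wide; open, the fingers measure 114 mm over their backs; the gripper's body (76 mm by 85 mm) begins 54 mm behind the grasp point. The pads swing forward as they close: fully open they stand 13 mm farther back than shut.
Start: joints at [77.177, 7.208, -2.269, 80.523, 0, 90], TCP at [0.117, 0.512, 0.201] pointing down, gripper open.
Joint ranges: [-155.77, 155.77], [-54.66, 111.73], [-72.52, 77.12], [-102.08, 115.82], [-83.92, 84.16], [-180, 180]. Speed limits (degrees/s): [136.94, 136.94, 172.46, 180, 180, 180].

### API

Orientations are given as [roll, pitch, yaw] about the fixed x, y, z axes, in that order (R = Rz(yaw) Ry(pitch) Rx(roll)).
In Python, from bench import env, imaging, models gives the robot as it stands.
- The arm moves only by the shell command python3 -m crank 'ROWS' [FORCE]. ROWS is JSON, a list that holds one entry, the list of rows, each a list of 7 numbers: the opening, from 0 (shut) to 1 (fully open), then the shift along the tool's x, y, z in cm, then the turn, a rotation vector about the tool's x, y, z in rad. A call has 1 to 8 rows; each row is the pose to reach, as a shift and turn from the pose commanded when the call began, along the tool's axes at that moment; what a row does not reach only later rows make up. A row lasts 1/12 s, in which the tool goes at most 41.7 mm and 7.16 degrees, less where a joint would pass 70% of its speed; a pose out of reach is approached as far as the arm can. A call with a gripper value outside its range is refused whole. The fingers move at their own pace and stop on an object; FORCE is the grip in N (left out, the last holds). Time passes only in rows, so rows that repeat a pose let the fingers close. It gives the time, the measured TCP pose, the force, the opening and the grip force at its end, in the units of the state.
- env.sense(): the state, without advancing time (a new reading comes with each control period).
- imaging.capture(name): name is "side" or "top" or "wrist"; returns a dict with "pixels" (400x640x3 uint8, red, green, blue), "fx", "fy", "cx", "cy" (pixels), "dist" ([k1, k2, p1, p2, k3] as OpenCV has them; the pictures are not rectified), "R" (3x3) and "t" (3): a world point X has camera coordinates R X + t; the wrist camera has in their place "mount" (4x4, takes a point from camera to tool coordinates, whose origin is the TCP and whose axes are the flange's). Camera axes: x right, y down, z forward; pixel columns grow to the right and rows downward; lengths in m; the calibration is good to about 2 mm. A picture is of the moment at which its call begins: read the wrist's pose just before it. There is no depth.
- env.finish_job(): hands the job in; it is judged then, once.
Trained networks look in the newest picture that a camera, given by its name, has taken for a name from the list of things; names that differ only in an ending like _2 or _b are one class to them, and where a whole thing is asked for, a point or a joint stands for the part that bears it (a point fixed in the world has none). Each returns a list of dicts, best first, with "confidence" (0 to 1); they miss things now and then, are a little off and sometimes report something else, mostly with a low value. They report only what shows in the picture. A call takes as long as a camera call. They do not tell look-alikes from the thing itself.
- models.recognise(camera, label): "rect" ([left, top, width, height] as shares, 0 to 1, of the picture: columns of its width, rows of its height, round what is visible of it).
The state is a dict: "time": time; "q": joint angles; "qd": joint speeds; "tau": joint torques, N m; "ee_pos": TCP position; "tool_rot": TCP orientation; "contact_force": force on the tool from outside, world axes, zero at the start; "wrist_torque": the same for the moment, N m; "grip_width": opening from 0.0 (shut) to 1.0 (fully open); "grasp_force": force on a finger pad.
Only numpy, scipy, OpenCV 4.12 (cv2) and the standard library are available. Lean on these libraries where they do the work, as an engineer would, in place of code of your own. Each camera call takes 0.05 s, during which the arm holds its last target. There are 200 camera calls.

### The job

A freshly glazed tall vase with a narrow neck stands on the table in front of two open-fronted drying stalls, one of which already holds a beaker. With the fingertips, gently push the vase low on its body so that it slides upright across the table into the empty stall, until no part of it sticks out of the stall's mouth; leave it standing there and draw the hand back. Do not grip, lift or tip the vase, never touch its upper half, and leave everything else where it stands.

Things in the scene. Friction and masses are not known exactly. Their poses are not given: they have to be found in the camera images.
- vase: tall terracotta vase, loose, upright, 220 mm tall, 0.3 to 0.6 kg: a straight cylinder of 58 mm diameter from the foot up to 66 mm, a shoulder (44 mm across at 84 mm, 24 mm at 106 mm), a 22 mm neck and a 32 mm lip. Origin: centre of its underside, z up along its axis. It slides on the table at a few newtons; pushed higher than about 40 mm it may tip. Over 25 N from the fingers spoils it.
- stall_empty: the empty stall, where the vase goes: three fixed plywood walls 50 mm high, 9 mm thick, no floor board (the table top runs in). Inside 110 mm wide (y), 100 mm deep (x). Origin: on the table, middle of the inside; +x points to the back wall (inner face at x = +50 mm), the open mouth at x = -50 mm faces the robot within 0.2 rad; inner side faces at y = +-55 mm.
- stall_full: the taken stall, the beaker standing in it; same build, size and origin as the empty one and beside it, on either side of it.
- beaker: terracotta beaker, loose, 85 mm tall, 68 mm across its rim, standing in the taken stall; leave alone. Origin: centre of its underside.
- bowl: terracotta bowl, loose, 48 mm tall, 110 mm across, to the left of the vase; leave alone. Origin: centre of its underside.
- brush: glazing brush lying flat, loose, 200 mm long along its x, to the right of the vase; leave alone. Origin: a point under the brush, on its long axis.
- glaze_jar: white glaze jar with lid, loose, 90 mm tall, 72 mm diameter, left of the stalls; leave alone. Origin: centre of its underside.
- candlestick: terracotta candlestick, loose, 170 mm tall, foot 72 mm across, right of the stalls; leave alone. Origin: centre of its underside.
- pinch_pot: small pale bowl, loose, 45 mm tall, 76 mm across, behind and left of the stalls; leave alone. Origin: centre of its underside.
Things that resemble listed ones, but are neither listed nor needed, are in the scene too. Leave any turquoise look-alike of the stall_empty alone. Leave any white look-alike of the vase alone.

How it is judged (in metres and radians):
At the end, for the whole second after the job is handed in: The vase stands upright (within 0.05 rad), at rest on the table between the walls of the empty stall, not sticking out of its mouth (2 mm allowed); each other loose thing is within 20 mm of where it stood (x of vase in the frame of stall_empty between -0.023 and 0.025 m and y of vase in the frame of stall_empty between -0.03 and 0.03 m and angle between vase's own z axis and vertical below 0.05 rad and height (world z) of vase below 0.005 m and linear speed of vase below 0.01 m/s and distance of each of beaker, bowl, brush, glaze_jar, candlestick, pinch_pot from where it was at the start of the episode below 0.02 m); the robot touches nothing.
It fails at once if the vase was tipped (more than 0.2 rad) or lifted (its underside's centre more than 12 mm up) (angle between vase's own z axis and vertical above 0.2 rad or height (world z) of vase above 0.012 m).
It fails at once if the vase was pushed or squeezed with more than 25 N (contact force between the fingers and vase above 25 N).
It fails at once if the vase was gripped or held from above: the grasp point came within 18 mm of its axis (horizontal distance between the grasp point and vase below 0.018 m and height (world z) of the grasp point below 0.25 m and contact force between the fingers and vase above 0.3 N).
It fails at once if the fingers touched the vase on its upper half (contact force between the fingers and vase above 0.3 N and height (world z) of the grasp point above 0.12 m).
It fails at once if one of the other loose things was moved more than 20 mm (distance of any of beaker, bowl, brush, glaze_jar, candlestick, pinch_pot from where it was at the start of the episode above 0.02 m).
It also fails if it takes over 54 s, if anything falls off the work surface, if the arm or the gripper's body presses on something with over 40 N, if the wrist force passes 120 N, or if a joint passes its speed limit or range.

## Working session

There is one attempt and no reset: what is moved stays moved. The work goes in short steps, Python scripts to look and compute and a shell command to move; the robot and the scene stay as the last step left them, time stands still between calls to the robot, and variables do not carry over. Pictures are saved under pics/ and viewed, at most 10 in all, crops included, and the job is handed in when it is done.

```bash
mkdir -p pics; cat > h.py <<'E'
import numpy as np, cv2, pickle
from bench import env, imaging, models
def snap(n):
    d=imaging.capture(n); cv2.imwrite(f'pics/{n}_{env.sense()["time"]:.2f}.png',d["pixels"][:,:,::-1]); return d
def ray(d,u,v):
    K=np.array([[d["fx"],0,d["cx"]],[0,d["fy"],d["cy"]],[0,0,1]]);
    p=cv2.undistortPoints(np.array([[[u,v]]],float),K,np.array(d["dist"],float))[0,0]
    R=np.array(d["R"]);t=np.array(d["t"]); return -R.T@t, R.T@np.array([p[0],p[1],1])
def at(d,u,v,z=0):
    c,r=ray(d,u,v); return c+r*(z-c[2])/r[2]
def proj(d,X):
    K=np.array([[d["fx"],0,d["cx"]],[0,d["fy"],d["cy"]],[0,0,1]])
    return cv2.projectPoints(np.array(X,float).reshape(-1,3),cv2.Rodrigues(np.array(d["R"],float))[0],np.array(d["t"],float),K,np.array(d["dist"],float))[0][:,0]
E
python3 - <<'E'
from h import *
print(env.sense())
for n in("top","side"):
    d=snap(n); pickle.dump(d,open(n+'.pkl','wb'))
    print(n,-np.array(d["R"]).T@d["t"])
    for l in "vase stall_empty stall_full beaker bowl brush glaze_jar candlestick pinch_pot".split():
        for r in models.recognise(n,l)[:4]:
            a=np.array(r["rect"])*[640,400,640,400]
            print(n,l,round(r["confidence"],2),a.round(), at(d,a[0]+a[2]/2,a[1]+a[3]/2).round(3))
E
ls pics
```

```text
{'time': 0.0, 'q': array([ 7.71777587e+01,  7.24244007e+00, -2.32691128e+00,  8.05237104e+01,
       -1.66362196e-03,  9.00007725e+01]), 'qd': array([ 0.02727626, -0.02421278, -0.02783952, -0.0165907 , -0.05134662,
        0.03443915]), 'tau': array([-6.90088909e-04, -4.35913575e+01,  3.52924633e+01,  1.72402232e-02,
       -4.54281860e-05, -4.10383151e-06]), 'ee_pos': array([0.11641918, 0.5114592 , 0.20051375]), 'tool_rot': array([-1.79906938e+02,  1.66487443e-03,  1.67176989e+02]), 'contact_force': array([ 0.02922036, -0.55397012, -0.01407768]), 'wrist_torque': array([ 0.01892205, -0.03471847, -0.01142725]), 'grasp_force': 0.0, 'grip_width': 0.9990575974962093}
top [0.46277388 0.00259701 0.9763779 ]
top vase 0.97 [237. 234.  36.  26.] [0.453 0.154 0.   ]
top vase 0.83 [292. 243.  27.  28.] [0.426 0.026 0.   ]
top stall_empty 0.78 [364. 260.  61.  56.] [ 0.347 -0.198  0.   ]
top stall_empty 0.66 [332. 149.  62.  57.] [ 0.629 -0.123  0.   ]
top stall_full 0.57 [242. 145.  55.  44.] [0.657 0.117 0.   ]
top beaker 0.65 [247. 148.  28.  31.] [0.665 0.141 0.   ]
top bowl 0.76 [166. 210. 
[... 505 characters left out ...]
_empty 0.74 [263. 250.  72.  82.] [ 0.362 -0.177  0.   ]
side stall_empty 0.27 [260. 111.  19.  33.] [0.661 0.408 0.   ]
side stall_full 0.64 [291. 149.  61.  38.] [0.658 0.127 0.   ]
side stall_full 0.61 [316. 128.  23.  13.] [0.787 0.261 0.   ]
side beaker 0.67 [306. 139.  30.  34.] [0.695 0.18  0.   ]
side beaker 0.64 [261. 111.  17.  34.] [0.663 0.409 0.   ]
side bowl 0.77 [217. 133.  35.  26.] [0.517 0.379 0.   ]
side brush 0.81 [364. 254.  29.  92.] [ 0.474 -0.291  0.   ]
side glaze_jar 0.64 [259. 110.  18.  33.] [0.662 0.416 0.   ]
side candlestick 0.64 [436. 208.  50.  85.] [ 0.713 -0.306  0.   ]
side pinch_pot 0.52 [314. 129.  25.  12.] [0.784 0.262 0.   ]
side_0.55.png
top_0.05.png
```

```bash
python3 - <<'E'
import cv2
a=cv2.imread('pics/top_0.05.png')[90:340,140:500]; cv2.imwrite('pics/topc.png',cv2.resize(a,(792,550),interpolation=cv2.INTER_CUBIC))
a=cv2.imread('pics/side_0.55.png')[90:350,190:510]; cv2.imwrite('pics/sidec.png',cv2.resize(a,(736,598),interpolation=cv2.INTER_CUBIC))
E
```

```text
(no output)
```

View pics/topc.png

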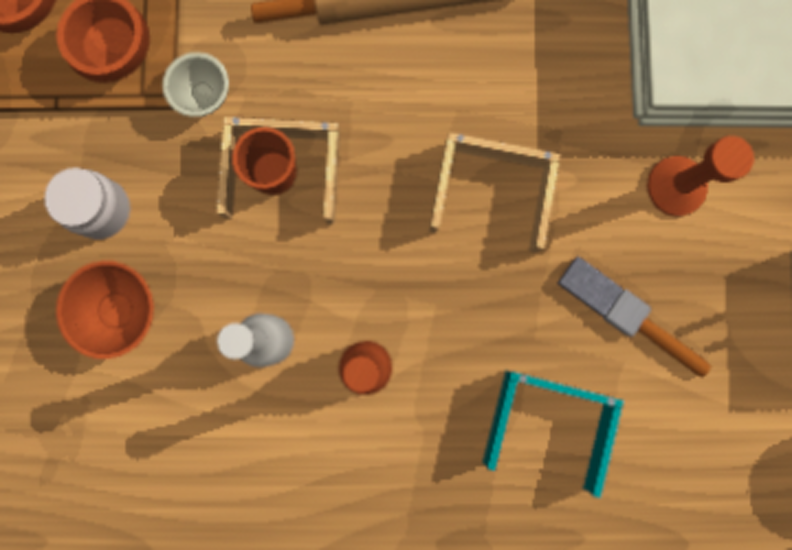

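View pics/sidec.png

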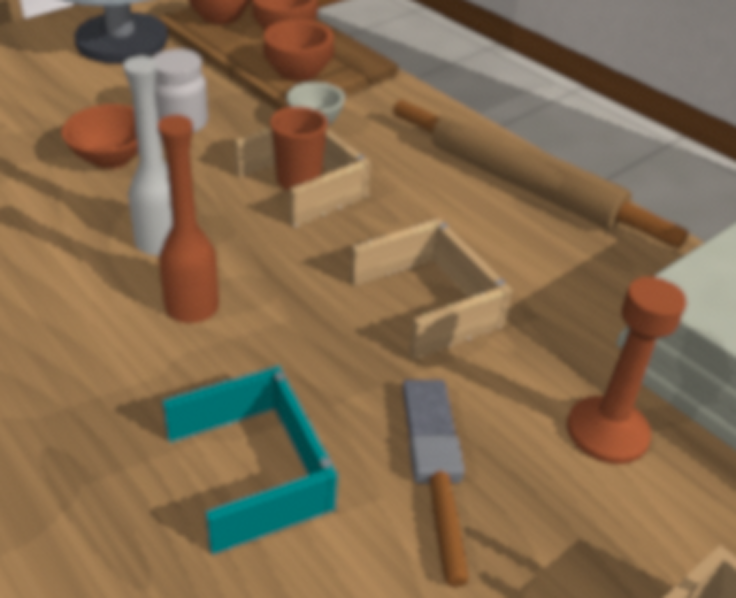

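Top crop: two vases, terracotta at full-image pixel (306,257) and white at (255,247). The terracotta one fits, since the white is the look-alike to leave. There are three stalls: plywood with the beaker (269,166), plywood empty (363,177), turquoise (394,288). The empty plywood one fits. The enlarged crops confirm both choices. Next I fit the positions.

```bash
cat >> h.py <<'E'
from scipy.optimize import least_squares
PR=np.array([[.029,0],[.029,.066],[.022,.084],[.012,.106],[.011,.13],[.011,.19],[.016,.21],[.016,.22]])
a=np.linspace(0,2*np.pi,60)
V=np.concatenate([np.c_[r*np.cos(a),r*np.sin(a),0*a+z] for r,z in PR])
def vbox(d,xy):
    p=proj(d,V+[xy[0],xy[1],0]); return np.r_[p.min(0),p.max(0)]
def seg(d,xy,m=12):
    b=vbox(d,xy); x0,y0=(b[:2]-m).astype(int); x1,y1=(b[2:]+m).astype(int)
    h=cv2.cvtColor(d["pixels"],cv2.COLOR_RGB2HSV)[y0:y1,x0:x1]
    k=(((h[...,0]<11)|(h[...,0]>172))&(h[...,1]>150)&(h[...,2]>70)).astype(np.uint8)
    n,l,s,c=cv2.connectedComponentsWithStats(k); i=1+np.argmax(s[1:,4]); s=s[i]
    return np.array([x0+s[0],y0+s[1],x0+s[0]+s[2]-1,y0+s[1]+s[3]-1],float)
def vase(ds,xy):
    B=[seg(d,xy) for d in ds]
    f=lambda p: np.concatenate([vbox(d,p)-b for d,b in zip(ds,B)])
    s=least_squares(f,xy,loss='soft_l1'); return s.x, s.fun.round(1)
E
python3 - <<'E'
from h import *
t=pickle.load(open('top.pkl','rb'));s=pickle.load(open('side.pkl','rb'))
print(vase([t,s],[.43,.025]),vase([t],[.43,.025]),vase([s],[.43,.025]))
# stall top-face outer corners from crop clicks
O=np.array([[59,64],[59,-64],[-50,64],[-50,-64]])/1e3
T=np.array([[452,135],[558,155],[434,228],[541,249]])/2.2+[140,90]
S=np.array([[440,221],[509,289],[354,250],[417,323]])/2.3+[190,90]
def X(p):
    c,q=np.cos(p[2]),np.sin(p[2]); return np.c_[O@np.array([[c,q],[-q,c]])+p[:2],np.full(4,.05)]
f=lambda p:np.r_[proj(t,X(p))-T,proj(s,X(p))-S].ravel()
r=least_squares(f,[.63,-.12,-.2]);print(r.x,r.fun.round(1))
for l,(u,v) in dict(white=(272,244)).items(): print(l,at(t,u,v,.03))
# overlay
im=t["pixels"][:,:,::-1].copy()
for p in proj(t,X(r.x)): cv2.circle(im,tuple(int(i) for i in p.round()),1,(255,0,0),-1)
v=vase([t,s],[.43,.025])[0]
for p in proj(t,V+[*v,0])[::1]: im[int(round(p[1])),int(round(p[0]))]=(255,0,0)
A=cv2.resize(im[130:290,240:440],(800,640))[:600]
cv2.imwrite('pics/ov.png',A)
E
```

```text
(array([0.43066361, 0.02399477]), array([-0.8, -1.2,  0.9,  0.7, -1.4, -2. ,  1.8,  1.2])) (array([0.43030498, 0.02402956]), array([-0.8, -1. ,  0.8,  0.9])) (array([0.43143753, 0.02418613]), array([-1.1, -2.1,  2. ,  1. ]))
[ 0.61774501 -0.12291002 -0.19801192] [-1.2 -0.9  1.3  0.  -1.2 -0.2  1.6  0.3 -0.4 -1.   1.   0.9 -1.4 -1.4
 -0.1  1. ]
white [0.45980562 0.10683218 0.03      ]
```

View pics/ov.png

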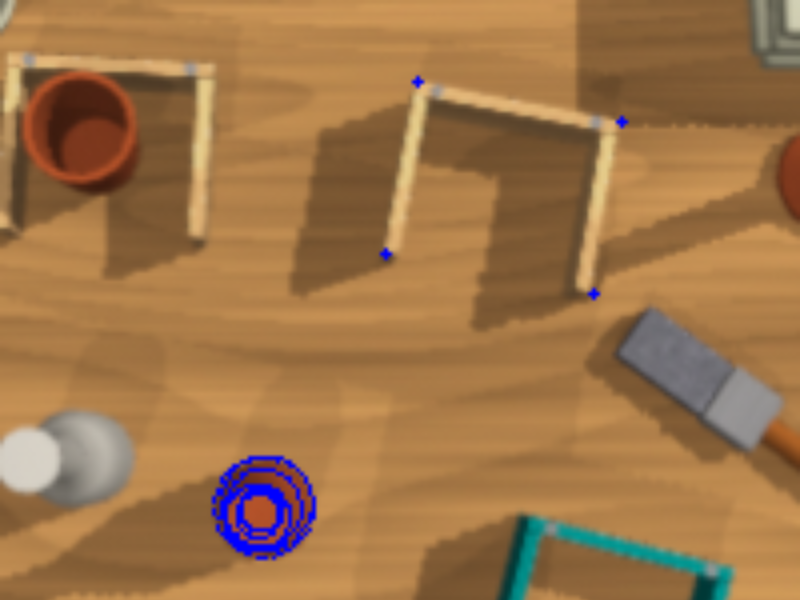

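```bash
cat >> h.py <<'E'
from scipy.spatial.transform import Rotation as Ro
ST=np.array([.618,-.123]); SY=-.198
def s2w(x,y): c,s=np.cos(SY),np.sin(SY); return ST+[c*x-s*y,s*x+c*y]
def w2s(p): c,s=np.cos(SY),np.sin(SY); d=np.array(p)-ST; return np.array([c*d[0]+s*d[1],-s*d[0]+c*d[1]])
def goal(pos,psi,tilt):
    s=env.sense(); R=Ro.from_euler('xyz',s["tool_rot"],degrees=True)
    G=Ro.from_euler('xyz',[180,0,180+psi],degrees=True)*Ro.from_rotvec([0,-np.radians(tilt),0])
    print('t',round(s["time"],2),'tcp',s["ee_pos"].round(4),'rot',s["tool_rot"].round(1),'F',s["contact_force"].round(1),'g',round(s["grip_width"],2))
    print('shift cm',(R.inv().apply(np.array(pos)-s["ee_pos"])*100).round(2),'turn',(R.inv()*G).as_rotvec().round(3),'fwd45 axis',(R.inv().apply([np.cos(np.radians(psi)),np.sin(np.radians(psi)),0])).round(3))
E
python3 - <<'E'
from h import *
goal([.355,.10,.16],-46,45)
E
```

```text
t 1.0 tcp [0.1165 0.5119 0.2013] rot [-180.    -0.   167.2] F [ 0.2 -0.2  0.3] g 1.0
shift cm [-32.4  -34.87   4.13] turn [ 0.227 -0.763  0.549] fwd45 axis [-0.837 -0.547 -0.   ]
```

```bash
R='[0.45,-32.4,-34.9,4.1,0.227,-0.763,0.549]'; python3 -m crank '[[[0.45,-32.4,-34.9,4.1,0.227,-0.763,0.549],[0.45,-32.4,-34.9,4.1,0.227,-0.763,0.549],[0.45,-32.4,-34.9,4.1,0.227,-0.763,0.549],[0.45,-32.4,-34.9,4.1,0.227,-0.763,0.549],[0.45,-32.4,-34.9,4.1,0.227,-0.763,0.549],[0.45,-32.4,-34.9,4.1,0.227,-0.763,0.549],[0.45,-32.4,-34.9,4.1,0.227,-0.763,0.549],[0.45,-32.4,-34.9,4.1,0.227,-0.763,0.549]]]'
python3 - <<'E'
from h import *
goal([.355,.10,.16],-46,45)
E
```

```text
time: 1.67
ee_pos: [0.2832, 0.2234, 0.1726]
tool_rot: [179.9, 45.3, 133.8]
contact_force: [0.1, 0.2, -0.6]
grip_width: 0.449
grasp_force: 0.0
t 1.67 tcp [0.2832 0.2234 0.1726] rot [179.9  45.3 133.8] F [ 0.1  0.2 -0.6] g 0.45
shift cm [-8.88 -3.4  10.73] turn [ 0.     0.004 -0.002] fwd45 axis [-0.704  0.001  0.71 ]
```

```bash
python3 -m crank '[[[0.45,-8.9,-3.4,10.7,0,0,0],[0.45,-8.9,-3.4,10.7,0,0,0],[0.45,-8.9,-3.4,10.7,0,0,0],[0.45,-8.9,-3.4,10.7,0,0,0],[0.45,0.4,-3.4,19.9,0,0,0],[0.45,0.4,-3.4,19.9,0,0,0],[0.45,0.4,-3.4,19.9,0,0,0],[0.45,0.4,-3.4,19.9,0,0,0]]]'
python3 - <<'E'
from h import *
v=np.array([.4307,.024]); T=s2w(-.07,.01); d=T-v; L=np.linalg.norm(d); psi=np.degrees(np.arctan2(d[1],d[0])); print(T,L,psi)
u=d/L
goal([*(v-.06*u),.020],psi,45)
t=snap("top"); s=snap("side"); print(vase([t,s],v))
A=cv2.resize(s["pixels"][100:260,180:340,::-1],(600,600)); cv2.imwrite('pics/a.png',A)
E
```

```text
time: 2.33
ee_pos: [0.3517, 0.0986, 0.0246]
tool_rot: [-179.5, 45.0, 134.3]
contact_force: [-0.6, -2.0, -0.2]
grip_width: 0.445
grasp_force: 0.0
[ 0.55133475 -0.09942576] 0.17258812957382327 -45.65519122751386
t 2.33 tcp [0.3517 0.0986 0.0246] rot [-179.5   45.   134.3] F [-0.6 -2.  -0.2] g 0.44
shift cm [-3.11  0.47  3.76] turn [-0.01  -0.    -0.001] fwd45 axis [-0.707  0.007  0.707]
(array([0.43058119, 0.02315718]), array([-1.5, -1.1,  1.2,  0.8, -1.2, -1.8,  2. ,  1.4]))
```

View pics/a.png

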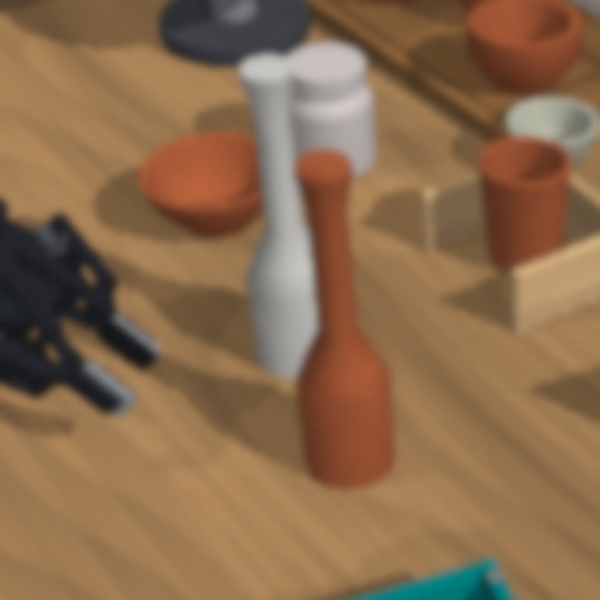

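```bash
python3 -m crank '[[[0.45,-1.6,0.3,1.9,0,0,0],[0.45,-3.1,0.5,3.8,-0.01,0,0],[0.45,-3.6,0.5,4.3,-0.01,0,0],[0.45,-4.1,0.5,4.8,-0.01,0,0],[0.45,-4.5,0.5,5.2,-0.01,0,0],[0.45,-4.7,0.5,5.4,-0.01,0,0],[0.45,-4.9,0.5,5.6,-0.01,0,0],[0.45,-5.1,0.5,5.8,-0.01,0,0]]]'
python3 - <<'E'
from h import *
v=np.array([.4307,.0235])
t=snap("top"); s=snap("side"); p=vase([t,s],v); print(p)
T=s2w(-.07,.01); d=T-p[0]; psi=np.degrees(np.arctan2(d[1],d[0]));print(psi)
e=env.sense()["ee_pos"]; print(np.linalg.norm(e[:2]-p[0]))
goal([*p[0],.02],psi,45)
A=cv2.resize(s["pixels"][100:260,180:340,::-1],(600,600)); cv2.imwrite('pics/b.png',A)
E
```

```text
time: 3.1
ee_pos: [0.4118, 0.0501, 0.025]
tool_rot: [179.3, 45.0, 133.9]
contact_force: [0.9, -0.4, -0.1]
grip_width: 0.454
grasp_force: 0.0
(array([0.43054063, 0.0240705 ]), array([-0.9, -1.1,  0.8,  0.8, -1.5, -2. ,  2.7,  1.2]))
-45.63373302433505
0.03201046777284144
t 3.2 tcp [0.4116 0.0498 0.0246] rot [179.4  45.  133.9] F [-1.  -1.7  1.4] g 0.45
shift cm [-1.92 -0.45  2.56] turn [ 0.006  0.    -0.005] fwd45 axis [-0.707 -0.001  0.707]
```

View pics/b.png

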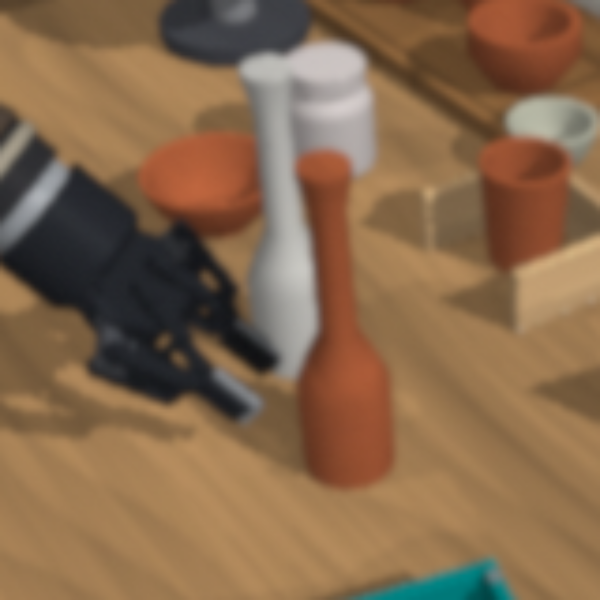

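```bash
python3 -m crank '[[[0.45,0.3,-0.2,0.3,0,0,0],[0.45,0.6,-0.5,0.6,0,0,0],[0.45,0.4,-0.5,0.8,0,0,0],[0.45,0.2,-0.5,1.0,0,0,0],[0.45,0.0,-0.5,1.2,0,0,0],[0.45,-0.2,-0.5,1.4,0,0,0],[0.45,-0.4,-0.5,1.6,0,0,0],[0.45,-0.6,-0.5,1.8,0,0,0]]]'
cat > chk.py <<'E'
import sys
from h import *
v=np.array([float(i) for i in sys.argv[1:3]]); tx,ty=[float(i) for i in sys.argv[3:5]]
t=snap("top"); s=snap("side")
for k in("top","side","both"):
    p=vase({"top":[t],"side":[s],"both":[t,s]}[k],v); print(k,p[0].round(4),'stall',w2s(p[0]).round(4),p[1])
p=p[0]; d=s2w(tx,ty)-p; psi=np.degrees(np.arctan2(d[1],d[0]));e=env.sense()["ee_pos"][:2]
print('psi',psi,'L',np.linalg.norm(d),'gap',np.linalg.norm(e-p)); goal([*p,.016],psi,45)
E
python3 chk.py .434 .020 -.07 .01
```

```text
time: 3.87
ee_pos: [0.4199, 0.0338, 0.0158]
tool_rot: [179.4, 45.0, 133.9]
contact_force: [-0.7, 0.7, -0.0]
grip_width: 0.452
grasp_force: 0.0
top [0.4303 0.024 ] stall [-0.2129  0.1072] [-0.8 -1.   0.8  0.9]
side [0.4298 0.0255] stall [-0.2137  0.1085] [-1.2 -2.1  2.1  1. ]
both [0.4299 0.0244] stall [-0.2134  0.1075] [-1.  -0.9  0.7  1.  -0.8 -2.   2.4  1.2]
psi -45.564085223637264 L 0.17338131082545144 gap 0.01376696604215438
t 3.97 tcp [0.4199 0.0338 0.0158] rot [179.4  45.  133.9] F [ 0.8 -0.6 -1.1] g 0.45
shift cm [-0.98  0.06  0.96] turn [ 0.005  0.    -0.007] fwd45 axis [-0.707  0.002  0.707]
```

```bash
python3 -m crank '[[[0.25,1.4,0,-1.4,0,0,0],[0.25,1.8,0,-1.8,0,0,0],[0.25,1.8,0,-1.8,0,0,0],[0.25,1.8,0,-1.8,0,0,0],[0.25,1.2,0,-1.2,0,0,0],[0.25,0.8,0,-0.8,0,0,0],[0.25,0.4,0,-0.4,0,0,0],[0.25,0.2,0,-0.2,0,0,0]]]'
python3 chk.py .434 .020 -.07 .01
python3 - <<'E'
from h import *
d=snap("wrist"); cv2.imwrite('pics/c.png',d["pixels"][:,:,::-1])
E
```

```text
time: 4.63
ee_pos: [0.4181, 0.0354, 0.0158]
tool_rot: [179.4, 45.0, 133.9]
contact_force: [-0.3, -0.0, -1.0]
grip_width: 0.249
grasp_force: 0.0
top [0.4303 0.024 ] stall [-0.2129  0.1072] [-0.8 -1.   0.8  0.9]
side [0.4298 0.0255] stall [-0.2137  0.1085] [-1.2 -2.1  2.1  1. ]
both [0.4299 0.0244] stall [-0.2134  0.1075] [-1.  -0.9  0.7  1.  -0.8 -2.   2.4  1.2]
psi -45.564085223637264 L 0.17338131082545144 gap 0.016428358864546785
t 4.73 tcp [0.4178 0.0354 0.0157] rot [179.4  45.  133.9] F [ 0.8 -0.4  0.2] g 0.25
shift cm [-1.18  0.1   1.14] turn [ 0.004  0.    -0.007] fwd45 axis [-0.707  0.002  0.707]
```

View pics/c.png

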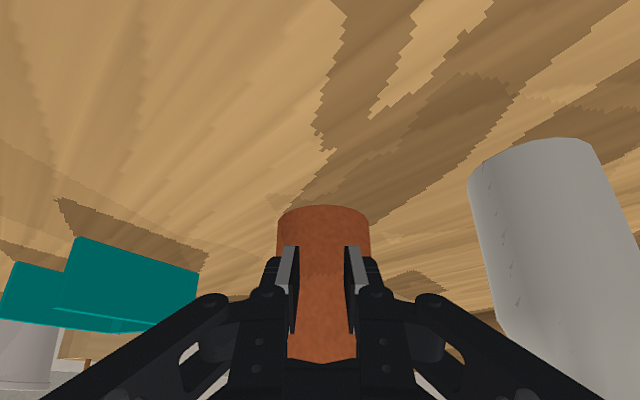

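```bash
python3 - <<'E'
from h import *
out=[]
e=env.sense()["ee_pos"]; R=Ro.from_euler('xyz',env.sense()["tool_rot"],degrees=True)
for n,(x,y) in dict(side=(220,170),top=(260,215)).items():
    d=snap(n); im=d["pixels"][y:y+70,x:x+80,::-1]; im=cv2.resize(im,(400*1,350),interpolation=cv2.INTER_CUBIC)
    for k,c in ((0,(255,0,0)),(-.019,(0,255,0)),(-.05,(0,255,255))):
        p=proj(d,e+R.apply([0,0,k]))[0]; print(n,k,p.round(1)); cv2.circle(im,tuple(int(i) for i in ((p-[x,y])*5+2)),3,c,-1)
    for p in proj(d,V[:120]+[.4303,.0240,0]): 
        q=((p-[x,y])*5+2).astype(int); cv2.circle(im,tuple(int(i) for i in q),1,(255,255,255),-1)
    out.append(im)
cv2.imwrite('pics/d.png',np.hstack(out))
E
```

```text
side 0 [266.  216.5]
side -0.019 [260.  211.8]
side -0.05 [249.9 203.9]
top 0 [301.3 260.9]
top -0.019 [297.2 265.1]
top -0.05 [290.3 272.2]
```

View pics/d.png

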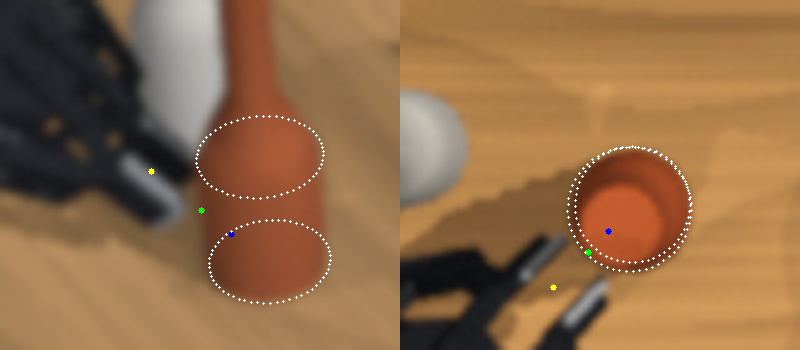

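```bash
python3 -m crank '[[[0.12,0.7,0,-0.7,0,0,0],[0.12,1.4,0,-1.4,0,0,0],[0.12,1.4,0,-1.4,0,0,0],[0.12,1.4,0,-1.4,0,0,0],[0.12,1.4,0,-1.4,0,0,0]]]'
python3 - <<'E'
from h import *
out=[]
e=env.sense()["ee_pos"]; R=Ro.from_euler('xyz',env.sense()["tool_rot"],degrees=True)
for n,(x,y) in dict(side=(220,170),top=(260,215)).items():
    d=snap(n); im=d["pixels"][y:y+70,x:x+80,::-1]; im=cv2.resize(im,(400*1,350),interpolation=cv2.INTER_CUBIC)
    for k,c in ((0,(255,0,0)),(-.010,(0,255,0)),(-.02,(0,255,255))):
        p=proj(d,e+R.apply([0,0,k]))[0]; cv2.circle(im,tuple(int(i) for i in ((p-[x,y])*5+2)),3,c,-1)
    out.append(im)
cv2.imwrite('pics/e.png',np.hstack(out)); goal([.43,.024,.016],-45.6,45)
E
```

```text
time: 5.3
ee_pos: [0.404, 0.0504, 0.0157]
tool_rot: [179.4, 45.0, 134.0]
contact_force: [0.1, -0.4, 0.4]
grip_width: 0.12
grasp_force: 0.0
t 5.4 tcp [0.404  0.0501 0.0157] rot [179.4  45.  133.9] F [ 0.4 -0.4  0.1] g 0.12
shift cm [-2.63  0.03  2.59] turn [ 0.005  0.    -0.006] fwd45 axis [-0.707  0.     0.707]
```

View pics/e.png

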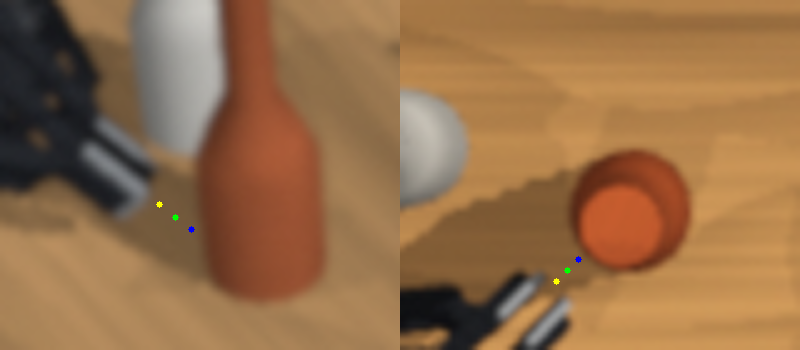

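```bash
python3 - <<'E'
from h import *
t=pickle.load(open('top.pkl','rb'));s=pickle.load(open('side.pkl','rb'))
e=env.sense()["ee_pos"]; R=Ro.from_euler('xyz',env.sense()["tool_rot"],degrees=True)
def tri(ps,pt):
    f=lambda X:np.r_[proj(s,X)[0]-ps,proj(t,X)[0]-pt]
    r=least_squares(f,e,x_scale=.01); return r.x,r.fun
for a,b in (((127,213),(170,302)),((150,170),(145,277)),((139,192),(157,290))):
    x,f=tri(np.array(a)/5+[220,170]-.4,np.array(b)/5+[260,215]-.4); print(x.round(4),f.round(1),'tool mm',(R.inv().apply(x-e)*1e3).round(1))
# vase height check: lip top centre / foot from both views consistent
print(env.sense()["q"].round(2))
E
```

```text
[0.3804 0.0562 0.035 ] [ 2.  -0.  -1.   1.8] tool mm [  1.  -12.4 -28.4]
[0.3962 0.0659 0.0466] [ 0.7 -0.  -0.4  0.6] tool mm [-10.    5.7 -33.6]
[0.3883 0.0612 0.0403] [ 1.2 -0.  -0.6  1.1] tool mm [ -4.1  -3.2 -30.8]
[ 41.44  -5.42 -52.89  39.15 -44.91  85.84]
```

```bash
python3 -m crank '[[[0.12,0.2,0,0.2,0,0,0],[0.12,0.4,0,0.4,0,0,0],[0.12,0.6,0,0.6,0,0,0],[0.12,0.8,0,0.8,0,0,0],[0.12,0.8,0,0.8,0,0,0]]]'
python3 - <<'E'
from h import *
o=pickle.load(open('top.pkl','rb')),pickle.load(open('side.pkl','rb'))
e=env.sense()["ee_pos"]; R=Ro.from_euler('xyz',env.sense()["tool_rot"],degrees=True)
for n,b in zip(("top","side"),o):
    d=snap(n); g=d["pixels"].astype(int); 
    k=(g.max(2)-g.min(2)<28).astype(np.uint8)  # grey/black = tool
    df=(np.abs(g-b["pixels"]).sum(2)>40); k&=df.astype(np.uint8)
    p0=proj(d,e)[0]; p1=proj(d,e-R.apply([0,0,.05]))[0]; u=(p0-p1)/np.linalg.norm(p0-p1)
    ys,xs=np.nonzero(k); P=np.c_[xs,ys]; m=np.abs((P-p0)@[-u[1],u[0]])<14; m&=np.abs((P-p0)@u)<40; P=P[m]
    pr=(P-p0)@u*50/np.linalg.norm(p0-p1); i=np.argsort(-pr)[:6]
    print(n,'tcp px',p0.round(1),'front px',P[i].tolist(),'mm along tool',pr[i].round(1))
print(env.sense()["contact_force"].round(1),e.round(4))
E
```

```text
time: 5.82
ee_pos: [0.4035, 0.0499, 0.0037]
tool_rot: [179.5, 45.0, 134.0]
contact_force: [0.2, -0.4, 0.4]
grip_width: 0.121
grasp_force: 0.0
top tcp px [295.8 266.4] front px [[288, 270], [293, 275], [287, 270], [288, 271], [292, 275], [293, 276]] mm along tool [-25.2 -25.5 -27.4 -27.5 -27.7 -27.7]
side tcp px [258.2 219.4] front px [[249, 213], [248, 214], [247, 215], [246, 216], [249, 212], [248, 213]] mm along tool [-27.5 -27.9 -28.4 -28.8 -29.  -29.4]
[0.5 1.  0.3] [0.4035 0.0499 0.0037]
```

```bash
python3 -m crank '[[[0.12,0.2,0,0.2,0,0,0],[0.12,0.4,0,0.4,0,0,0],[0.12,0,0,0.8,0,0,0],[0.12,-0.4,0,1.2,0,0,0],[0.12,-0.7,0,1.5,0,0,0],[0.12,-0.9,0,1.7,0,0,0],[0.12,-1.1,0,1.9,0,0,0],[0.12,-1.3,0,2.1,0,0,0]]]'
python3 chk.py .4303 .024 -.07 .01
```

```text
time: 6.58
ee_pos: [0.4209, 0.0329, -0.0012]
tool_rot: [179.4, 45.0, 133.9]
contact_force: [-2.3, 2.2, 1.6]
grip_width: 0.123
grasp_force: 1.6
top [0.4303 0.0228] stall [-0.2127  0.1061] [-1.3 -1.   1.3  0.9]
side [0.4314 0.0242] stall [-0.2119  0.1076] [-1.1 -2.1  2.   1. ]
both [0.4306 0.0232] stall [-0.2125  0.1064] [-1.5 -1.1  1.2  0.8 -1.2 -1.8  2.   1.4]
psi -45.430737730466845 L 0.1720697583169493 gap 0.01368265986925202
t 6.68 tcp [ 0.4209  0.0328 -0.0012] rot [179.4  45.  133.9] F [1.1 0.2 0. ] g 0.12
shift cm [-2.18  0.03 -0.25] turn [ 0.003  0.    -0.008] fwd45 axis [-0.707  0.004  0.707]
```

```bash
python3 -m crank '[[[0.12,-0.1,0,0.1,0,0,0],[0.12,-0.3,0,0.3,0,0,0],[0.12,-0.5,0,0.5,0,0,0],[0.12,-0.7,0,0.7,0,0,0],[0.12,-1.0,0,1.0,0,0,0],[0.12,-1.3,0,1.3,0,0,0],[0.12,-1.6,0,1.6,0,0,0],[0.12,-1.9,0,1.9,0,0,0]]]'
python3 chk.py .449 .005 -.07 .01
```

```text
time: 7.35
ee_pos: [0.4398, 0.0135, -0.0013]
tool_rot: [179.4, 45.0, 134.0]
contact_force: [-2.2, 2.6, 1.2]
grip_width: 0.123
grasp_force: 1.7
top [0.4489 0.0039] stall [-0.1908  0.0912] [-1.3 -0.9  1.3  0.9]
side [0.4501 0.0058] stall [-0.19    0.0932] [-1.4 -2.2  1.8  1. ]
both [0.4491 0.0044] stall [-0.1907  0.0917] [-1.5 -1.   1.1  0.8 -1.5 -1.8  1.7  1.5]
psi -45.42608679785649 L 0.14571710374245175 gap 0.012801610713660354
t 7.45 tcp [ 0.4397  0.0131 -0.0012] rot [179.4  45.  133.9] F [ 0.2 -1.1 -0. ] g 0.12
shift cm [-2.12  0.07 -0.31] turn [ 0.002  0.001 -0.009] fwd45 axis [-0.707  0.005  0.708]
```

```bash
python3 -m crank '[[[0.12,-0.2,0,0.2,0,0,0],[0.12,-0.5,0,0.5,0,0,0],[0.12,-0.9,0.05,0.9,0,0,0],[0.12,-1.3,0.05,1.3,0,0,0],[0.12,-1.7,0.05,1.7,0,0,0],[0.12,-2.1,0.05,2.1,0,0,0],[0.12,-2.5,0.05,2.5,0,0,0],[0.12,-2.8,0.05,2.8,0,0,0]]]'
python3 chk.py .477 -.024 -.07 .01
```

```text
time: 8.12
ee_pos: [0.4679, -0.0146, -0.0013]
tool_rot: [179.4, 45.0, 133.9]
contact_force: [-0.6, 2.3, -0.0]
grip_width: 0.12
grasp_force: 1.5
top [ 0.4769 -0.0246] stall [-0.1577  0.0687] [-1.2 -0.8  1.3  0.8]
side [ 0.4779 -0.0231] stall [-0.157   0.0704] [-1.2 -1.6  1.2  0.9]
both [ 0.4771 -0.0241] stall [-0.1576  0.0692] [-1.4 -0.9  1.1  0.7 -1.3 -1.2  1.2  1.3]
psi -45.41569150260398 L 0.10575118971618826 gap 0.013087631130154301
t 8.22 tcp [ 0.4679 -0.0148 -0.0011] rot [179.4  45.  133.9] F [1.  0.1 0.5] g 0.12
shift cm [-2.14  0.03 -0.28] turn [ 0.002  0.001 -0.009] fwd45 axis [-0.707  0.005  0.708]
```

```bash
python3 -m crank '[[[0.12,-0.2,0,0.2,0,0,0],[0.12,-0.6,0,0.6,0,0,0],[0.12,-1.1,0,1.1,0,0,0],[0.12,-1.6,0,1.6,0,0,0],[0.12,-2.1,0,2.1,0,0,0],[0.12,-2.6,0,2.6,0,0,0],[0.12,-3.1,0,3.1,0,0,0],[0.12,-3.4,0,3.4,0,0,0]]]'
python3 chk.py .511 -.058 -.07 .01
```

```text
time: 8.88
ee_pos: [0.5017, -0.0492, -0.0013]
tool_rot: [179.4, 45.0, 133.9]
contact_force: [-2.1, 2.7, 0.8]
grip_width: 0.122
grasp_force: 1.6
top [ 0.5103 -0.0594] stall [-0.1181  0.0412] [-1.6 -0.9  0.9  1. ]
side [ 0.5151 -0.0495] stall [-0.1154  0.0518] [-0.2  4.1  0.2 -1.6]
both [ 0.5104 -0.0568] stall [-0.1185  0.0437] [-2.6 -1.  -0.4  1.   0.1  6.4  0.6  1.1]
psi -46.14890394724126 L 0.059078457433295116 gap 0.011595513834512114
t 8.98 tcp [ 0.5016 -0.0493 -0.0011] rot [179.4  45.  133.9] F [ 0.  -0.2 -0.6] g 0.12
shift cm [-2.02  0.12 -0.39] turn [0.011 0.001 0.   ] fwd45 axis [-0.707 -0.008  0.708]
```

```bash
python3 -m crank '[[[0.12,-0.2,0,0.2,0,0,0],[0.12,-0.6,0,0.6,0,0,0],[0.12,-1.1,0,1.1,0,0,0],[0.12,-1.6,0,1.6,0,0,0],[0.12,-2.1,0,2.1,0,0,0],[0.12,-2.6,0,2.6,0,0,0],[0.12,-3.1,0,3.1,0,0,0],[0.12,-3.6,0,3.6,0,0,0]]]'
python3 chk.py .546 -.096 0 .003
```

```text
time: 9.65
ee_pos: [0.5373, -0.0854, -0.0013]
tool_rot: [179.4, 45.0, 134.0]
contact_force: [-1.7, 1.9, 0.4]
grip_width: 0.119
grasp_force: 1.6
top [ 0.5456 -0.0958] stall [-0.0763  0.0124] [-1.4 -0.7  0.8  1. ]
side [ 0.5472 -0.0955] stall [-0.0748  0.013 ] [-1.4 -1.3  1.2  0.8]
both [ 0.5461 -0.0958] stall [-0.0759  0.0125] [-1.4 -0.9  0.8  0.8 -1.7 -1.   0.9  1.1]
psi -18.483240313681904 L 0.0764755686670758 gap 0.013114524079800823
t 9.75 tcp [ 0.5376 -0.0858 -0.0009] rot [179.3  45.1 133.8] F [ 0.5  0.7 -0.5] g 0.12
shift cm [-2.12 -0.09 -0.27] turn [-0.331  0.003 -0.341] fwd45 axis [-0.625  0.458  0.632]
```

```bash
python3 -m crank '[[[0.12,1.5,0,-1.5,0,0,0],[0.12,3,0,-3,0,0,0],[0.12,3,0,-3,0,0,0]]]'
python3 - <<'E'
from h import *
v=np.array([.546,-.0958]); a=np.radians(-18); u=np.array([np.cos(a),np.sin(a)])
goal([*(v-.055*u),-.0015],-18,45); goal([*(v-.04*u),-.0015],-18,45); goal([*(v-.018*u),-.0015],-18,45)
E
```

```text
time: 10.0
ee_pos: [0.5052, -0.0537, -0.002]
tool_rot: [179.6, 44.9, 134.2]
contact_force: [-0.3, -0.0, -1.1]
grip_width: 0.123
grasp_force: 0.0
t 10.0 tcp [ 0.5052 -0.0537 -0.002 ] rot [179.6  44.9 134.2] F [-0.3 -0.  -1.1] g 0.12
shift cm [-0.74 -2.58  0.65] turn [-0.336  0.    -0.344] fwd45 axis [-0.626  0.462  0.628]
t 10.0 tcp [ 0.5052 -0.0537 -0.002 ] rot [179.6  44.9 134.2] F [-0.3 -0.  -1.1] g 0.12
shift cm [-1.68 -1.89  1.59] turn [-0.336  0.    -0.344] fwd45 axis [-0.626  0.462  0.628]
t 10.0 tcp [ 0.5052 -0.0537 -0.002 ] rot [179.6  44.9 134.2] F [-0.3 -0.  -1.1] g 0.12
shift cm [-3.05 -0.87  2.98] turn [-0.336  0.    -0.344] fwd45 axis [-0.626  0.462  0.628]
```

```bash
python3 -m crank '[[[0.12,-0.2,-1.3,0.2,-0.168,0,-0.172],[0.12,-0.7,-2.6,0.7,-0.336,0,-0.344],[0.12,-0.7,-2.6,0.7,-0.336,0,-0.344],[0.12,-0.7,-2.6,0.7,-0.336,0,-0.344],[0.12,-0.7,-2.6,0.7,-0.336,0,-0.344],[0.12,-1.2,-2.3,1.1,-0.336,0,-0.344],[0.12,-1.7,-1.9,1.6,-0.336,0,-0.344]]]'
python3 chk.py .546 -.096 0 .003
```

```text
time: 10.58
ee_pos: [0.5105, -0.0856, 0.0002]
tool_rot: [179.9, 45.2, 161.7]
contact_force: [0.8, -0.3, 0.4]
grip_width: 0.12
grasp_force: 0.0
top [ 0.5462 -0.0958] stall [-0.0758  0.0125] [-1.4 -1.   0.8  1.8]
side [ 0.5472 -0.0955] stall [-0.0748  0.013 ] [-1.4 -1.3  1.2  0.8]
both [ 0.5466 -0.0958] stall [-0.0754  0.0126] [-1.5 -1.2  0.8  1.6 -1.6 -1.1  1.1  1. ]
psi -18.634851403382378 L 0.07599091739027129 gap 0.035694953161136356
t 10.68 tcp [ 0.5126 -0.0847  0.0009] rot [179.9  45.3 161.8] F [-0.   0.3  0.2] g 0.12
shift cm [-3.58  0.01  1.48] turn [0.008 0.005 0.005] fwd45 axis [-0.704 -0.009  0.71 ]
```

```bash
python3 -m crank '[[[0.12,-0.5,0,0.6,0,0,0],[0.12,-1.0,0,1.1,0,0,0],[0.12,-1.2,0,1.3,0,0,0],[0.12,-1.4,0,1.5,0,0,0],[0.12,-1.6,0,1.7,0,0,0],[0.12,-1.8,0,1.9,0,0,0],[0.12,-2.1,0,2.2,0,0,0],[0.12,-2.5,0,2.6,0,0,0]]]'
python3 chk.py .558 -.1 0 .003
```

```text
time: 11.35
ee_pos: [0.5438, -0.0954, -0.0019]
tool_rot: [179.9, 45.1, 161.9]
contact_force: [-3.5, 1.4, 0.6]
grip_width: 0.123
grasp_force: 1.5
top [ 0.5557 -0.0997] stall [-0.0657  0.0106] [-1.  -0.7  0.7  1.1]
side [ 0.5586 -0.0999] stall [-0.0628  0.0109] [-1.5 -1.2  1.3  0.7]
both [ 0.5566 -0.0999] stall [-0.0647  0.0106] [-0.9 -1.2  0.7  0.7 -2.2 -0.9  0.7  1.1]
psi -18.03735271341534 L 0.06515998260546357 gap 0.012548661072474777
t 11.45 tcp [ 0.5448 -0.0958 -0.0013] rot [179.9  45.1 161.9] F [-0.9  0.2 -1.9] g 0.12
shift cm [-2.11 -0.02 -0.33] turn [ 0.     0.002 -0.001] fwd45 axis [-0.705  0.001  0.709]
```

```bash
python3 -m crank '[[[0.12,-0.2,0,0.2,0,0,0],[0.12,-0.6,0,0.6,0,0,0],[0.12,-1.0,0,1.0,0,0,0],[0.12,-1.4,0,1.4,0,0,0],[0.12,-1.8,0,1.8,0,0,0],[0.12,-2.2,0,2.2,0,0,0],[0.12,-2.6,0,2.6,0,0,0],[0.12,-3.0,0,3.0,0,0,0]]]'
python3 chk.py .596 -.112 0 .003
```

```text
time: 12.12
ee_pos: [0.5849, -0.1089, -0.0015]
tool_rot: [179.9, 45.1, 161.9]
contact_force: [-3.2, 0.9, -1.9]
grip_width: 0.121
grasp_force: 1.1
top [ 0.5964 -0.1133] stall [-0.0231  0.0052] [-1.9 -0.8  1.   1.2]
side [ 0.6015 -0.1123] stall [-0.0182  0.0072] [-1.5 -1.3  1.   0.8]
both [ 0.5983 -0.1137] stall [-0.0211  0.0052] [-1.8 -1.7  1.1  0.5 -2.1 -0.6  0.3  1.7]
psi -17.37406156640661 L 0.021257386938488335 gap 0.013256889557374224
t 12.22 tcp [ 0.5859 -0.1091 -0.0006] rot [179.9  45.2 161.8] F [-1.7  0.6 -1.5] g 0.12
shift cm [-2.11 -0.05 -0.23] turn [-0.008  0.003 -0.01 ] fwd45 axis [-0.705  0.012  0.709]
```

Another 21 mm of push, then back off along the same line.

```bash
python3 -m crank '[[[0.12,-0.2,0,0.2,0,0,0],[0.12,-0.5,0,0.5,0,0,0],[0.12,-0.8,0,0.8,0,0,0],[0.12,-1.1,0,1.1,0,0,0],[0.12,-1.4,0,1.4,0,0,0],[0.12,-1.5,0,1.5,0,0,0],[0.12,-1.5,0,1.5,0,0,0]]]'
python3 chk.py .618 -.12 0 .003
```

```text
time: 12.8
ee_pos: [0.6053, -0.1155, -0.0009]
tool_rot: [179.9, 45.2, 161.9]
contact_force: [-0.5, 0.4, -0.3]
grip_width: 0.122
grasp_force: 0.1
top [ 0.6175 -0.1198] stall [-0.0012  0.0031] [-1.5 -1.   0.9  2. ]
side [ 0.6201 -0.1148] stall [0.0004 0.0084] [-3.  -2.7  1.3  1. ]
both [ 0.6176 -0.1191] stall [-0.0011  0.0038] [-1.8 -1.1  0.5  2.  -2.6 -1.5  2.   2.5]
psi -46.601303672696694 L 0.0013841752129037843 gap 0.012935711769638533
t 12.9 tcp [ 0.6052 -0.1154 -0.0007] rot [179.9  45.2 161.9] F [-0.5  0.2  0.1] g 0.12
shift cm [-2.1   0.04 -0.26] turn [0.354 0.003 0.351] fwd45 axis [-0.62  -0.478  0.623]
```

```bash
python3 -m crank '[[[0.12,0.5,0,-0.5,0,0,0],[0.12,1.5,0,-1.5,0,0,0],[0.12,3.5,0,-3.5,0,0,0],[0.12,6,0,-6,0,0,0],[0.12,8,0,-8,0,0,0],[0.12,7,0,-10,0,0,0],[0.12,5,0,-12,0,0,0],[0.12,5,0,-12,0,0,0]]]'
python3 chk.py .618 -.12 0 .003
python3 - <<'E'
from h import *
o=[]
for n,(x,y,w,h) in dict(top=(150,110,340,220),side=(190,95,300,220)).items():
    o.append(cv2.resize(snap(n)["pixels"][y:y+h,x:x+w,::-1],(400,300),interpolation=cv2.INTER_CUBIC))
cv2.imwrite('pics/f.png',np.hstack(o))
E
```

```text
time: 13.57
ee_pos: [0.4924, -0.0778, 0.0544]
tool_rot: [179.7, 45.6, 161.8]
contact_force: [1.8, 0.5, 0.8]
grip_width: 0.116
grasp_force: 0.0
top [ 0.617  -0.1197] stall [-0.0017  0.003 ] [-1.5 -0.8  0.9  1.2]
side [ 0.621  -0.1157] stall [0.0015 0.0078] [-1.5 -2.7  1.   1.1]
both [ 0.6174 -0.1193] stall [-0.0013  0.0035] [-1.7 -1.   0.6  1.1 -1.6 -1.4  1.   2.6]
psi -33.38095614847189 L 0.0014259254096117677 gap 0.13253674937500415
t 13.67 tcp [ 0.4915 -0.0779  0.0507] rot [179.8  45.4 161.8] F [ 0.4  0.4 -0.7] g 0.12
shift cm [-6.83 -0.04 11.88] turn [0.192 0.007 0.187] fwd45 axis [-0.677 -0.265  0.686]
```

View pics/f.png

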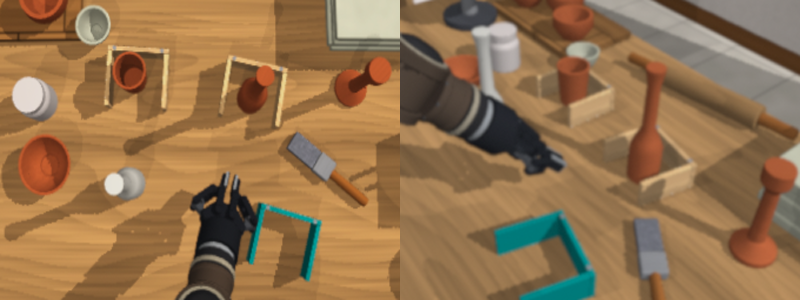

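The left half (top view) shows the vase standing inside the empty stall, foot near (250,95). In the right half (side view) it is upright between the walls at (645,150). The hand is clear and everything else looks undisturbed, so I'm handing in.

```bash
python3 -c "
from bench import env
print(env.finish_job())"
```

```text
the job is handed in; nothing more can be done
None
```

The vase stands upright in the empty stall, about 1 mm from its centre in depth and 4 mm to one side by the cameras; the hand is drawn back and the job is handed in, with no verdict returned.

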